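# Snap the snack box lid shut all round

### The arm

A 7-joint arm with a two-finger parallel gripper is mounted at the origin on a cart in front of the work surface, level with it; the furniture and walls round the work are solid. World frame = base frame: x ahead of the robot, y to its left, z up, the work surface at z = 0. Lengths are in mm, angles in degrees, forces in N, time in s.
With the tool pointing down it reaches from about 425 to 925 mm from the base axis. Payload 6.8 kg.
Tool frame: the origin (TCP) lies at the very end of the fingers, on their centre line; the grasp point (between the pads) lies 19 mm behind it (r.grasp_offset is the z of the grasp point in the tool frame, in mm); z points along the fingers, y is the line along which they close (so a half turn about z gives the same grasp; the last joint's range is limited). The gripper opens to 88 mm and grips with 3 to 60 N. Pads are 20 mm wide; open, the fingers measure 115 mm over their backs; the gripper's body (75 mm by 178 mm) begins 61 mm behind the grasp point.
Start: joints at [-73.001, 27.33, 1.283, 89.118, -0.659, 63.558, -4.761], TCP at [265.837, 620.466, 222.664] pointing down, gripper open.
Joint ranges: [-169.35, 169.35], [-19.33, 120.38], [-80.79, 83.38], [13.8, 139.57], [-78.32, 258.32], [9.67, 109.79], [-169.56, 169.56]. Speed limits (degrees/s): [136.94, 136.94, 180, 180, 180, 180, 180].

### API

Orientations are given as [roll, pitch, yaw] about the fixed x, y, z axes, in that order (R = Rz(yaw) Ry(pitch) Rx(roll)).
In Python, from rig import r, camera, job gives the robot as it stands.
- The arm moves only by the tool servo_tool, never from a script. Its argument "motion" is one flat list of numbers, 7 for each row, row after row: the turn, a rotation vector about the tool's x, y, z as a fraction of full scale, then the shift along the tool's x, y, z as a fraction of full scale, then the gripper command: -1 is shut, 1 is fully open, values between are in proportion. In form: [ax, ay, az, x, y, z, claw, ax, ay, az, x, y, z, claw, ...]. A call has 1 to 12 rows; each row shifts and turns the commanded pose from where the row before left it, along the tool's axes as they then stand; what a row does not reach is not made up. Full scale, the value 1, is 300 mm for a shift and pi/2 rad for a turn. A row lasts 1/12 s, in which the tool goes at most 41.7 mm and 7.16 degrees, less where a joint would pass 70% of its speed; a pose out of reach is approached as far as the arm can. A call with a number of a shift or a turn outside -1 to 1 is refused whole. A call with a gripper value outside its range is refused whole. The fingers move at their own pace and stop on an object; the grip force is fixed at half the most. Time passes only in rows, so rows that do not move let the fingers close. It gives the time, the measured TCP pose, the force, the opening and the grip force at its end, in the units of the state.
- r.observe(): the state, without advancing time (a new reading comes with each control period).
- camera(name): name is "side" or "top" or "wrist"; returns a dict with "frame" (420x560x3 uint8, blue, green, red), "fx", "fy", "cx", "cy" (pixels), "pose" (4x4, takes a point from camera to world coordinates). Camera axes: x right, y down, z forward; pixel columns grow to the right and rows downward; lengths in mm; the calibration is good to about 2 mm. A picture is of the moment at which its call begins. There is no depth.
- job.close_job(): hands the job in; it is judged then, once.
The state is a dict: "time": time; "joints": joint angles; "qvel": joint speeds; "tau": joint torques, N m; "position": TCP position; "ee_rot": TCP orientation; "contact_force": force on the tool from outside, world axes, zero at the start; "torque": the same for the moment, N m; "grip_width": finger opening in mm; "gripper_force": force on a finger pad.
Only numpy, scipy, OpenCV 4.12 (cv2) and the standard library are available. Lean on these libraries where they do the work, as an engineer would, in place of code of your own. Each camera call takes 0.05 s, during which the arm holds its last target. There are 200 camera calls.

### The job

The lid of the snack box lies on, but the four sections of its rim still stand up. Press each section down with the fingertips until it clicks fully shut and stays down by itself, all the way round. Leave the box standing where it is, do not lift or tip it, and leave the things around it alone.

Things in the scene. Friction and masses are not known exactly. Their poses are not given: they have to be found in the camera images.
- snack_box: White ribbed plastic snack box, 176 (x) x 136 (y) x 62 mm high, about 1 kg, loose on the table, with a grey lid: a clear window 120 x 80 mm, four fixed grey corners 32 mm square (all with their top 66 mm above the table), and between the corners four hinged rim sections. Origin: centre of the underside; z up, x towards the far section, y towards the left section.
- rim_far (a joint): Angle (rad) of the rim section on the box's +x side, a flap 77 mm long (along y), 32 mm wide, hinged along its inner edge 60 mm from the box centre and 67 mm above the table. 0 = shut (its top flat, 69 mm above the table), 0.35 = fully up (outer edge about 11 mm higher). Snap action: pressed down on the thumb ribs it needs about 6 N to start, then gives way ever more easily and goes over by itself; let go above 0.15 it springs up again, below 0.15 it snaps shut and stays.
- rim_left (a joint): The same for the section on the box's +y side, 117 mm long (along x), hinged 40 mm from the box centre.
- rim_near (a joint): The same for the section on the box's -x side (like rim_far).
- rim_right (a joint): The same for the section on the box's -y side (like rim_left).
- rim_far_pad (a point): Where to press the far section: middle of its thumb ribs on its top face, 24 mm out from its hinge (8 mm inside its outer edge); moves with the flap; 69 mm above the table and 84 mm from the box centre when shut.
- rim_left_pad (a point): The same on the left section; 64 mm from the box centre when shut.
- rim_near_pad (a point): The same on the near section; 84 mm from the box centre when shut.
- rim_right_pad (a point): The same on the right section; 64 mm from the box centre when shut.
- label_roll: Bystander: roll of white labels standing on its end left of the box, 64 mm across, 38 mm high. Origin: centre of the underside.
- glue_stick: Bystander: upright glue stick beyond the box's far left corner, 25 mm across, 88 mm high. Origin: centre of the underside.
- cards: Bystander: thin banded bundle of printed cards lying beyond the box, 72 x 101 x 12 mm. Origin: centre of the underside.

How it is judged (in metres and radians):
At the end, for the whole second after the job is handed in: All four rim sections are snapped shut (within 0.06 rad), and the box stands flat and at rest on the table, within 40 mm of where it stood (value of joint each of rim_far, rim_left, rim_near, rim_right below 0.06 rad and height (world z) of snack_box below 0.005 m and angle between snack_box's own z axis and vertical below 0.05 rad and distance of snack_box from where it was at the start of the episode below 0.04 m and linear speed of snack_box below 0.02 m/s); the robot touches nothing.
It fails at once if the box is pressed with the arm or the gripper's body instead of the fingers (contact force between the arm and snack_box above 5 N).
It fails at once if the box is lifted (15 mm) or tipped (height (world z) of snack_box above 0.015 m or angle between snack_box's own z axis and vertical above 0.2 rad).
It fails at once if the label roll, glue stick or cards are moved by more than 30 mm or knocked over (distance of any of label_roll, glue_stick, cards from where it was at the start of the episode above 0.03 m or angle between any of glue_stick, label_roll's own z axis and vertical above 0.5 rad).
It also fails if it takes over 48 s, if anything falls off the work surface, if the arm or the gripper's body presses on something with over 40 N, if the wrist force passes 120 N, or if a joint passes its speed limit or range.

## Working session

There is one attempt and no reset: what is moved stays moved. The work goes in short steps, Python scripts to look and compute and a tool call to move; the robot and the scene stay as the last step left them, time stands still between calls to the robot, and variables do not carry over. Pictures are saved under pics/ and viewed, at most 10 in all, crops included, and the job is handed in when it is done.

Besides the shell and the picture viewer there is one more tool, called after ">>>" as a command line: name --argument value ..., lists and objects as JSON in quotes. servo_tool: Moves the arm, as the interface text tells. Shift numbers are shares of 300 mm and turn numbers shares of pi/2 rad, none past 1 either way. Its arguments: {"type":"object","properties":{"motion":{"type":"array","items":{"type":"number"}}},"required":["motion"]}

```bash
ls; mkdir -p pics; python3 - <<'E'
from rig import r,camera
import cv2,numpy as np
np.set_printoptions(suppress=True,precision=2)
s=r.observe()
for k in ("time","position","ee_rot","grip_width","contact_force"):print(k,s[k])
for n in ("top","side"):
    c=camera(n);cv2.imwrite(f"pics/{n}0.png",c["frame"]);print(n,c["fx"],c["cx"],c["cy"],c["pose"])
E
```

```text
pics
time 0.0
position [265.62 619.88 221.68]
ee_rot [-179.9     0.01  156.81]
grip_width 87.68165457657554
contact_force [1.03 0.57 0.21]
top 488.2632699233122 285.06517123739945 208.14384514087288 [[  0.01  -0.99   0.11 508.01]
 [ -1.    -0.01  -0.   159.86]
 [  0.    -0.11  -0.99 911.29]
 [  0.     0.     0.     1.  ]]
side 498.3849416165272 277.17338858648685 201.41703834278323 [[ -0.93  -0.24   0.27 358.92]
 [ -0.35   0.58  -0.73 800.85]
 [  0.02  -0.78  -0.62 604.19]
 [  0.     0.     0.     1.  ]]
```

View pics/top0.png

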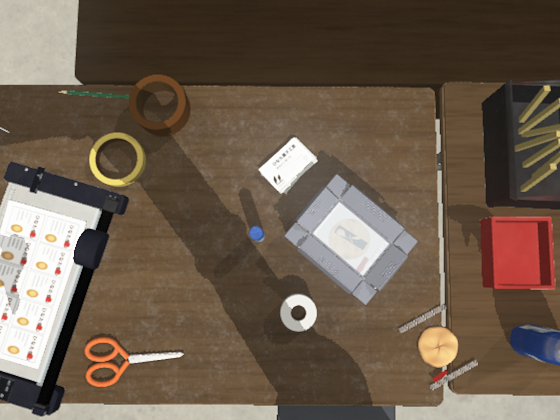

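View pics/side0.png

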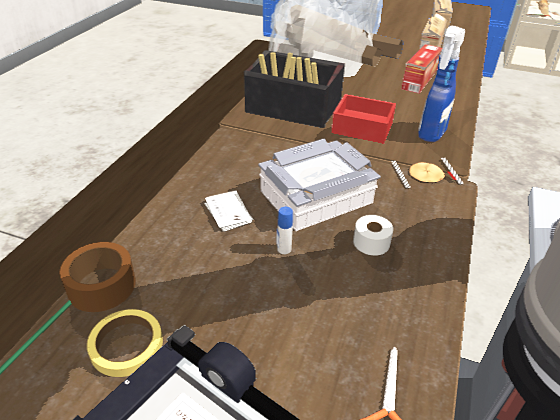

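```bash
cat > h.py <<'E'
import cv2,numpy as np
np.set_printoptions(suppress=True,precision=2)
def ray(c,uv,z):
    P=c["pose"]; d=P[:3,:3]@[(uv[0]-c["cx"])/c["fx"],(uv[1]-c["cy"])/c["fy"],1]
    return P[:3,3]+d*(z-P[2,3])/d[2]
E
python3 - <<'E'
from rig import r,camera
from h import *
c=camera("top");f=c["frame"]
h=cv2.cvtColor(f,cv2.COLOR_BGR2HSV)
print(h[200,330],h[240,350],h[225,335],h[183,339])
lid=((h[...,0]>100)&(h[...,0]<140)&(h[...,1]>12)&(h[...,1]<80)&(h[...,2]>90)).astype(np.uint8)
roi=np.zeros_like(lid);roi[165:315,272:430]=1
lid*=roi
cs,_=cv2.findContours(lid,cv2.RETR_CCOMP,cv2.CHAIN_APPROX_NONE)
for q in sorted(cs,key=cv2.contourArea)[-2:]:
    rc=cv2.minAreaRect(q);p=cv2.boxPoints(rc)
    W=np.array([ray(c,u,67)[:2] for u in p])
    e=np.diff(np.vstack([W,W[:1]]),axis=0)
    print(rc,"centre",W.mean(0),"sides",np.linalg.norm(e,axis=1),"ang",np.degrees(np.arctan2(e[:,1],e[:,0])))
    print(W)
v=f[165:315,272:430].copy()
cv2.drawContours(v,[q-[272,165] for q in sorted(cs,key=cv2.contourArea)[-2:]],-1,(0,0,255),1)
cv2.imwrite("pics/lid.png",cv2.resize(v,None,fx=3.7,fy=3.7,interpolation=0))
E
```

```text
[117  13 179] [ 68   5 213] [ 23   9 229] [113  13 173]
((337.86065673828125, 268.96722412109375), (86.55293273925781, 21.126089096069336), 39.80556869506836) centre [498.97  68.04] sides [ 36.54 147.51  36.1  146.97] ang [ -39.64 -129.6   139.5    50.58]
[[531.74 136.49]
 [559.88 113.18]
 [465.86  -0.48]
 [438.41  22.96]]
((365.91802978515625, 237.09835815429688), (88.08937072753906, 62.99414825439453), 39.80556869506836) centre [554.19  19.03] sides [110.62 151.78 109.23 150.09] ang [ -39.64 -130.13  139.48   50.4 ]
[[559.97 112.24]
 [645.16  41.67]
 [547.33 -74.38]
 [464.3   -3.4 ]]
```

View pics/lid.png

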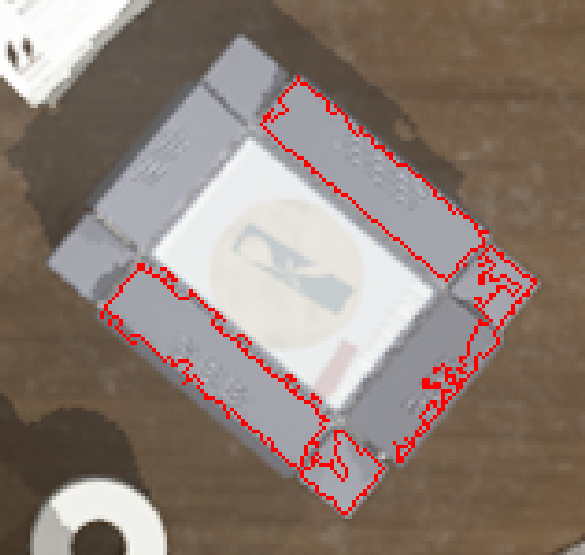

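The crop shows the outer lid corners at about (238,37), (538,283), (346,516) and (50,262), and the window corners at (250,138), (437,290), (340,415) and (150,258). All four flaps are raised.

```bash
python3 - <<'E'
from rig import r,camera
from h import *
c=camera("top")
for z,p in((66,[(50,262),(238,37),(538,283),(346,516)]),(67,[(150,258),(250,138),(437,290),(340,415)])):
    W=np.array([ray(c,np.array(u)/3.7+[271.6,164.6],z)[:2] for u in p])
    e=np.diff(np.vstack([W,W[:1]]),axis=0)
    print(W.mean(0),np.linalg.norm(e,axis=1),np.degrees(np.arctan2(e[:,1],e[:,0])))
C=W.mean(0)
for n,z,uv in(("roll",38,(298,313)),("glue",88,(257,233)),("cards",12,(288,165))):print(n,ray(c,uv,z))
s=r.observe();print(s["time"],s["position"],s["ee_rot"],s["joints"],s["grip_width"])
E
```

```text
[551.44  45.12] [139.17 181.37 141.14 179.72] [ -39.52 -129.65  139.81   49.73]
[550.49  44.59] [ 73.83 112.14  74.07 113.81] [ -39.65 -129.24  141.64   50.64]
roll [421.1  135.05  38.  ]
glue [558.26 206.08  88.  ]
cards [690.64 153.93  12.  ]
0.2 [265.71 620.14 222.06] [-179.94    0.    156.81] [-73.    27.36   1.28  89.15  -0.66  63.56  -4.76] 87.79981895106589
```

>>> servo_tool --motion '[0, 0, 0.0608, 0, 0, 0, -1, 0, 0, 0.0608, 0, 0, 0, -1, 0, 0, 0.0608, 0, 0, 0, -1, 0, 0, 0, -0.1085, -0.033, 0, -1, 0, 0, 0, -0.1085, -0.033, 0, -1, 0, 0, 0, -0.1085, -0.033, 0, -1, 0, 0, 0, -0.1085, -0.033, 0, -1, 0, 0, 0, -0.1085, -0.033, 0, -1, 0, 0, 0, -0.1085, -0.033, 0, -1, 0, 0, 0, -0.1085, -0.033, 0, -1, 0, 0, 0, -0.1085, -0.033, 0, -1, 0, 0, 0, -0.1085, -0.033, 0, -1]'

```text
time: 1.2
position: [435.3, 363.5, 222.7]
ee_rot: [180.0, -0.0, 140.4]
contact_force: [-0.1, 0.0, 0.6]
grip_width: 11.1
gripper_force: 0.0
```

>>> servo_tool --motion '[0, 0, 0, -0.1085, -0.033, 0, -1, 0, 0, 0, -0.1085, -0.033, 0, -1, 0, 0, 0, -0.1085, -0.033, 0, -1, 0, 0, 0, -0.1085, -0.033, 0, -1, 0, 0, 0, -0.1085, -0.033, 0, -1, 0, 0, 0, -0.1085, -0.033, 0, -1, 0, 0, 0, -0.1085, -0.033, 0, -1, 0, 0, 0, -0.1085, -0.033, 0, -1, 0, 0, 0, -0.1085, -0.033, 0, -1, 0, 0, 0, 0, 0, 0, -1, 0, 0, 0, 0, 0, 0, -1]'

```text
time: 2.12
position: [604.3, 107.0, 222.5]
ee_rot: [-180.0, 0.0, 140.1]
contact_force: [-0.2, 0.6, 0.4]
grip_width: 0.6
gripper_force: 0.0
```

>>> servo_tool --motion '[0, 0, 0, 0, 0.007, 0.1, -1, 0, 0, 0, 0, 0, 0.1, -1, 0, 0, 0, 0, 0, 0.1, -1, 0, 0, 0, 0, 0, 0.1, -1, 0, 0, 0, 0, 0, 0.02, -1, 0, 0, 0, 0, 0, 0.02, -1, 0, 0, 0, 0, 0, 0.02, -1, 0, 0, 0, 0, 0, 0.02, -1, 0, 0, 0, 0, 0, 0.02, -1, 0, 0, 0, 0, 0, 0, -1]'

```text
time: 2.95
position: [605.6, 112.2, 73.1]
ee_rot: [179.9, 0.0, 140.4]
contact_force: [0.2, 0.2, -0.2]
grip_width: 0.3
gripper_force: 0.0
```

>>> servo_tool --motion '[0, 0, 0, 0, -0.006, 0.008, -1, 0, 0, 0, 0, 0, 0.007, -1, 0, 0, 0, 0, 0, 0, -1]'

```text
time: 3.2
position: [603.9, 109.3, 69.2]
ee_rot: [180.0, 0.0, 140.3]
contact_force: [-2.2, -0.7, 6.3]
grip_width: 0.2
gripper_force: 3.3
```

```bash
python3 - <<'E'
from rig import camera
import cv2
a=camera("side")["frame"][100:260,220:420]
cv2.imwrite("pics/far1.png",cv2.resize(a,None,fx=3.7,fy=3.7,interpolation=2))
E
```

```text
(no output)
```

View pics/far1.png

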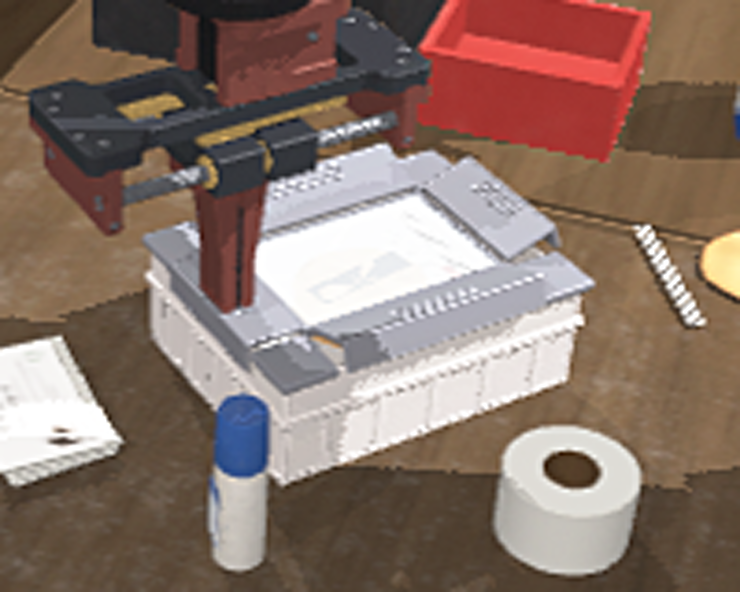

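The far flap is flat under the fingertips at z = 69 mm, and the other three still stand up. Next is the left flap.

>>> servo_tool --motion '[0, 0, 0, 0, 0, -0.05, -1, 0, 0, 0, 0, 0, -0.05, -1, 0, 0, 0, 0.0708, -0.0925, 0, -1, 0, 0, 0, 0.0708, -0.0925, 0, -1, 0, 0, 0, 0.0708, -0.0925, 0, -1, 0, 0, 0, 0, 0, 0, -1, 0, 0, 0, 0, 0, 0.02, -1, 0, 0, 0, 0, 0, 0.02, -1, 0, 0, 0, 0, 0, 0.02, -1, 0, 0, 0, 0, 0, 0.02, -1, 0, 0, 0, 0, 0, 0.02, -1, 0, 0, 0, 0, 0, 0, -1]'

```text
time: 4.25
position: [502.6, 86.9, 68.9]
ee_rot: [180.0, -0.0, 140.4]
contact_force: [-5.1, 1.1, 19.4]
grip_width: 0.8
gripper_force: 9.1
```

>>> servo_tool --motion '[0, 0, 0, 0, 0, -0.05, -1, 0, 0, 0, 0, 0, -0.05, -1, 0, 0, 0, -0.0712, -0.095, 0, -1, 0, 0, 0, -0.0712, -0.095, 0, -1, 0, 0, 0, -0.0712, -0.095, 0, -1, 0, 0, 0, 0, 0, 0, -1, 0, 0, 0, 0, 0, 0.02, -1, 0, 0, 0, 0, 0, 0.02, -1, 0, 0, 0, 0, 0, 0.02, -1, 0, 0, 0, 0, 0, 0.02, -1, 0, 0, 0, 0, 0, 0.02, -1, 0, 0, 0, 0, 0, 0, -1]'

```text
time: 5.25
position: [496.6, -19.3, 68.8]
ee_rot: [180.0, -0.1, 140.5]
contact_force: [-6.1, 1.7, 19.6]
grip_width: 0.6
gripper_force: 9.6
```

>>> servo_tool --motion '[0, 0, 0, 0, 0, -0.05, -1, 0, 0, 0, 0, 0, -0.05, -1, 0, 0, 0, -0.0712, 0.0933, 0, -1, 0, 0, 0, -0.0712, 0.0933, 0, -1, 0, 0, 0, -0.0712, 0.0933, 0, -1, 0, 0, 0, 0, 0, 0, -1, 0, 0, 0, 0, 0, 0.02, -1, 0, 0, 0, 0, 0, 0.02, -1, 0, 0, 0, 0, 0, 0.02, -1, 0, 0, 0, 0, 0, 0.02, -1, 0, 0, 0, 0, 0, 0.02, -1, 0, 0, 0, 0, 0, 0, -1]'

```text
time: 6.25
position: [598.7, 2.8, 69.1]
ee_rot: [-180.0, -0.1, 140.3]
contact_force: [-3.6, -2.1, 11.4]
grip_width: 0.6
gripper_force: 5.8
```

Next, raise and clear the view, then check.

>>> servo_tool --motion '[0, 0, 0, 0, 0, -0.1, -1, 0, 0, 0, 0, 0, -0.1, -1, 0, 0, 0, 0, 0, -0.1, -1, 0, 0, 0, 0, 0, -0.1, -1, 0, 0, 0, -0.1, 0, -0.05, -1, 0, 0, 0, -0.1, 0, -0.05, -1, 0, 0, 0, -0.1, 0, 0, -1, 0, 0, 0, -0.1, 0, 0, -1, 0, 0, 0, -0.1, 0, 0, -1, 0, 0, 0, 0, 0, 0, -1]'

```text
time: 7.08
position: [716.3, -97.3, 216.5]
ee_rot: [-179.9, 0.1, 140.1]
contact_force: [0.0, 0.3, 0.0]
grip_width: 0.3
gripper_force: 0.0
```

```bash
python3 - <<'E'
from rig import camera
import cv2,numpy as np
a=camera("side")["frame"][100:260,220:420];b=camera("top")["frame"][165:325,272:430]
g=lambda x:cv2.resize(x,(400,400*x.shape[0]//x.shape[1]),interpolation=2)
a,b=g(a),g(b);h=min(len(a),len(b))
cv2.imwrite("pics/end.png",np.hstack([a[:h],b[:h]]))
E
```

```text
(no output)
```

View pics/end.png

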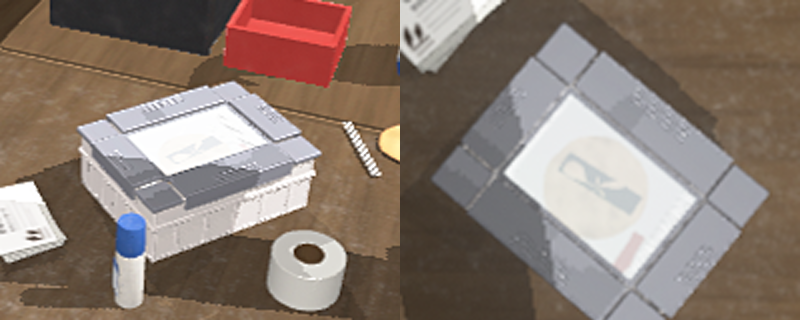

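All four flaps lie flush with the corners in both views, the box hasn't visibly moved, and the robot is clear of it.

```bash
python3 -c "
from rig import job
print(job.close_job())"
```

```text
the job is handed in; nothing more can be done
None
```

I pressed all four rim sections shut and handed the job in; the last pictures show them flat, the box in place and the things around it untouched, but no verdict came back.

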